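# Open a canister whose cap has an unknown thread hand

### The arm

A 6-joint arm with a two-finger parallel gripper is mounted at the origin on the work surface; the furniture and walls round the work are solid. World frame = base frame: x ahead of the robot, y to its left, z up, the work surface at z = 0. Lengths are in mm, angles in rad, forces in N, time in s.
With the tool pointing down it reaches from about 325 to 750 mm from the base axis. Payload 7.6 kg.
Tool frame: the origin (TCP) lies midway between the tips of the shut fingers; the grasp point (between the pads) lies 19 mm behind it; z points along the fingers, y is the line along which they close (so a half turn about z gives the same grasp; the last joint's range is limited). The gripper opens to 85 mm and grips with 20 to 120 N. Pads are 22 mm wide; open, the fingers measure 114 mm over their backs; the gripper's body (76 mm by 85 mm) begins 54 mm behind the grasp point. The pads swing forward as they close: fully open they stand 13 mm farther back than shut.
Start: joints at [1.066, 0.052, 1.401, -0, 1.689, -0.07], TCP at [221.132, 476.179, 231.323] pointing down, gripper open.
Joint ranges: [-2.9, 2.9], [-0.91, 2.17], [0.12, 2.37], [-1.06, 4.2], [0.26, 2.73], [-2.93, 2.93]. Speed limits (rad/s): [2.57, 2.57, 3.01, 3.14, 3.14, 3.14].

### API

Orientations are given as a 3x3 rotation matrix whose columns are the frame's x, y, z axes.
In Python, from plant import * gives the robot as it stands. The module is installed in compiled form; this text tells all that it offers.
- The arm moves only by the shell command python3 -m crank 'ROWS' [FORCE]. ROWS is JSON, one flat list of numbers, 5 for each row, row after row: the closure, from -1 (fully open) to 1 (shut), then the shift along the tool's x, y, z in mm, then the turn about the tool's z in degrees. In form: [fingers, dx, dy, dz, spin, fingers, dx, dy, dz, spin, ...]. A call has 1 to 5 rows; each row shifts and turns the commanded pose from where the row before left it, along the tool's axes as they then stand; what a row does not reach is not made up. A row lasts 1/12 s, in which the tool goes at most 41.7 mm and 7.16 degrees, less where a joint would pass 70% of its speed; a pose out of reach is approached as far as the arm can. A call is refused whole if a number of a shift passes 41.7 or a number of a turn 7.16, either way. A call with a gripper value outside its range is refused whole. The fingers move at their own pace and stop on an object; FORCE is the grip in N (left out, the last holds). Time passes only in rows, so rows that do not move let the fingers close. It gives the time, the measured TCP pose, the force, the opening and the grip force at its end, in the units of the state.
- get_state(): the state, without advancing time (a new reading comes with each control period).
- snapshot(name): name is "side" or "top" or "wrist"; returns (picture, depth): 400x640x3 uint8, red, green, blue; 400x640 float32, mm along the optical axis (not along the pixel's ray), 0 where there is no reading.
- camera_model(name): a dict with "intrinsics" (3x3 intrinsics, pixels), "camera_from_world" (4x4, takes a point from world to camera coordinates). Camera axes: x right, y down, z forward; pixel columns grow to the right and rows downward; lengths in mm; the calibration is good to about 2 mm. A picture is of the moment at which its call begins: read the wrist's pose just before it. camera_model takes no time and is no camera call; for the wrist camera it gives the pose at the moment of the call.
- close_job(): hands the job in; it is judged then, once.
The state is a dict: "time_s": time; "q": joint angles; "joint_vel": joint speeds; "joint_torque": joint torques, N m; "eef_pos": TCP position; "orientation": TCP orientation; "contact_force": force on the tool from outside, world axes, zero at the start; "ft_torque": the same for the moment, N m; "grip_width": finger opening in mm; "gripper_force": force on a finger pad.
Only numpy, scipy, OpenCV 4.12 (cv2) and the standard library are available. Lean on these libraries where they do the work, as an engineer would, in place of code of your own. Each camera call takes 0.05 s, during which the arm holds its last target. There are 200 camera calls.

### The job

The cap of the glue canister in the bench stand has to come off: swing the steel hasp that bars it well aside towards the robot (about a right angle), then unscrew the quarter-turn cap by its knob. Its thread may be right-hand or left-hand and nothing outside tells which, so try it one way and, if it stops after a few degrees, the other. Lift the loosened cap straight up and finish while still holding it, still and upright, about 10 cm above where it sat, with the hasp left aside and the bottle, rubber stamp and carton beside the stand left alone.

Things in the scene. Friction and masses are not known exactly. Their poses are not given: they have to be found in the camera images.
- stand: Bench stand fixed to the table: grey base plate 100 (x) x 200 (y) x 12 mm, an aluminium canister 72 mm across bolted upright in its middle. Origin at the centre of the underside, z up. The hasp's pivot post (18 mm thick, top at z = 146 mm) stands at stand y = +75 mm; the keeper post, under whose lip the hasp's end slips (22 x 20 mm, same height), at y = -79 mm.
- seat (a point): Centre of the canister's top face (85 mm above the table) on which the cap's rim sits; axes as stand.
- hasp (a joint): Angle (rad) of the hasp, a flat steel bar 20 x 5 x 154 mm on an upright pivot. 0: across the cap, 5 mm above the knob, pointing to stand -y, its end in the keeper. Grows to 1.9 as the free end swings level to stand -x, towards the robot (clockwise from above); 1.57: along stand -x. Light friction (0.05 N m), stays where left. Starts at 0 to 0.2.
- hasp_pivot (a point): Point on the hasp's upright pivot axis, 137 mm above the table.
- hasp_pull (a point): Point on the hasp's finger post: a round upright steel post 13 mm in diameter, standing on the bar 115 mm from the pivot axis. The post reaches from 20 mm below this point (top of bar) to 14 mm above it. It may be pinched and turns freely in the fingers.
- cap: Loose round grey plastic cap, 59 mm across the ribs, 22 mm high, with an upright round knob on top to turn it by. Origin at the centre of its lower rim, z up. The knob is 22 mm in diameter and stands 22 to 45 mm above the origin, on the cap's axis. A small rib (14 x 4 x 3 mm) on the cap's top points along cap +y; at the start it points along stand +y (within 2 degrees). 80 to 160 g.
- cap_knob (a point): Middle of the cap's knob, 33 mm above the cap's origin. How the cap turns: one way it stops dead after 5 to 12 degrees and the knob slips in the fingers; the other way (its loosening hand, which differs from start to start) it turns lightly, staying at one height, and is free to lift between 55 and 105 degrees from where it started, best at 70.
- bottle: White bottle 41 mm in diameter, 88 mm high, standing beside the stand; origin under its centre. Leave alone.
- stamp: Wooden rubber stamp, 23 x 52 x 62 mm, standing beside the stand; origin under its centre. Leave alone.
- carton: Small carton 112 x 78 x 24 mm lying beside the stand; origin under its centre. Leave alone.
Things that resemble listed ones, but are neither listed nor needed, are in the scene too. What is shaped like the cap but blue or pink is not meant.

How it is judged:
By the outcome, as a careful person would: the job done as asked, in the order asked, and still so for the second after the job is handed in, while the arm keeps its last pose, push and grip.
It also fails if it takes over 56 s, if anything falls off the work surface, if the arm or the gripper's body presses on something with over 40 N, if the wrist force passes 120 N, or if a joint passes its speed limit or range.

## Working session

There is one attempt and no reset: what is moved stays moved. The work goes in short steps, Python scripts to look and compute and a shell command to move; the robot and the scene stay as the last step left them, time stands still between calls to the robot, and variables do not carry over. Pictures are saved under pics/ and viewed, at most 10 in all, crops included, and the job is handed in when it is done.

```bash
mkdir -p pics
cat > h.py <<'E'
from plant import *
import numpy as np, cv2
def save(n,name):
    p,d=snapshot(name); cv2.imwrite(f'pics/{n}.png',p[:,:,::-1]); np.savez(f'pics/{n}.npz',p=p,d=d,K=camera_model(name)['intrinsics'],T=camera_model(name)['camera_from_world']); return p,d
def pts(n):
    z=np.load(f'pics/{n}.npz');d=z['d'];v,u=np.indices(d.shape)
    c=np.stack([u,v,np.ones_like(u)],-1)@np.linalg.inv(z['K']).T*d[...,None]
    T=np.linalg.inv(z['T']);return z['p'],d,c@T[:3,:3].T+T[:3,3]
E
python3 - <<'E'
from h import *
save('top0','top');save('side0','side')
s=get_state();print(s['time_s'],s['eef_pos'],s['orientation'],s['grip_width'])
E
```

```text
0.1 [220.97279314 475.93476212 230.55363853] [[-9.06962851e-01  4.21210006e-01 -7.19729315e-04]
 [ 4.21210602e-01  9.06962000e-01 -1.24886394e-03]
 [ 1.26733152e-04 -1.43583081e-03 -9.99998961e-01]] 85.22070423673256
```

View pics/top0.png

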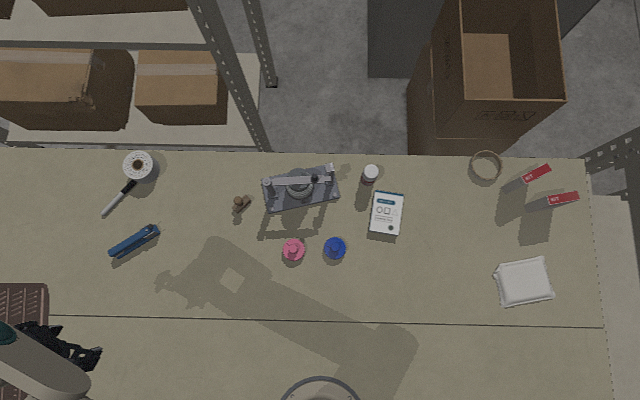

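View pics/side0.png

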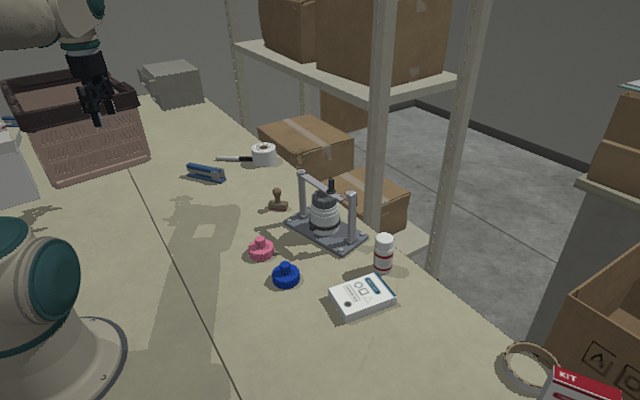

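The top view shows the stand at about (300,188), with its pivot post at left (266,184), finger post near (315,180) and keeper at right (332,175). The bottle is at (370,173), the stamp at (240,203) and the carton at (386,213).

Run:
```python
from h import *
p,d,P=pts('top0')
print(P[395,320],P[188,300])
win=np.zeros(d.shape,bool);win[150:225,245:350]=1
for lo,hi in [(5,20),(75,95),(95,112),(112,125),(125,139),(139,150),(150,160),(160,185)]:
    m=win&(P[...,2]>lo)&(P[...,2]<hi)&(d>0)
    if m.sum()==0: continue
    q=P[m]; r=cv2.minAreaRect(q[:,:2].astype(np.float32)); print(lo,hi,m.sum(),np.median(q,0).round(1),r)
im=cv2.imread('pics/top0.png')[150:225,245:350];cv2.imwrite('pics/c1.png',cv2.resize(im,None,fx=7.5,fy=7.5,interpolation=cv2.INTER_CUBIC))
p,d,P=pts('side0')
win=np.zeros(d.shape,bool);win[165:255,280:372]=1
for lo,hi in [(8,16),(125,135),(135,144),(144,150),(150,160),(160,185)]:
    m=win&(P[...,2]>lo)&(P[...,2]<hi)&(d>0)
    if m.sum()==0: continue
    q=P[m]; r=cv2.minAreaRect(q[:,:2].astype(np.float32)); print('s',lo,hi,m.sum(),np.median(q,0).round(1),r)
```

```text
[76.78495975  1.03603971 16.47721565] [572.25651465  61.1358621  103.2654275 ]
5 20 1405 [573.9  71.   10.6] ((589.4426879882812, 92.84883117675781), (100.80052185058594, 254.96241760253906), 14.282093048095703)
75 95 108 [571.5  67.1  82.7] ((580.4954223632812, 60.06211853027344), (31.810457229614258, 168.9649200439453), 13.883845329284668)
95 112 223 [603.2  65.2 105.1] ((595.2109985351562, 59.86170959472656), (164.08432006835938, 56.65778732299805), 88.45783996582031)
112 125 15 [574.  130.8 117.2] ((593.3646850585938, 62.12824249267578), (12.868338584899902, 169.82052612304688), 13.697787284851074)
125 139 345 [584.4  64.7 137.1] ((587.9431762695312, 61.758575439453125), (39.09690856933594, 171.07188415527344), 11.384061813354492)
139 150 297 [585.1  50.1 141.4] ((586.0596313476562, 61.41006088256836), (42.96754837036133, 173.5255126953125), 14.475869178771973)
150 160 5 [581.9  25.7 156.9] ((583.0653076171875, 24.8774471282959), (11.841225624084473, 4.058459281921387), 82.15430450439453)
160 185 29 [585.1  23.3 171. ] ((586.868408203125, 24.019824981689453), (11.839401245117188, 11.97429370880127), 68.5654525756836)
s 8 16 1139 [574.3  30.9  13.8] ((723.6337890625, 111.55667114257812), (387.4820861816406, 255.60545349121094), 8.482789993286133)
s 125 135 68 [605.7 -12.4 131.4] ((594.4136962890625, 64.22102355957031), (23.777233123779297, 173.5258331298828), 14.821856498718262)
s 135 144 360 [581.6  55.6 141.3] ((583.6444702148438, 60.53061294555664), (42.87335968017578, 172.65927124023438), 15.970494270324707)
s 144 150 122 [603.    1.3 146.9] ((586.8151245117188, 62.559608459472656), (43.232093811035156, 172.70822143554688), 15.10335636138916)
s 150 160 24 [584.   22.6 155.2] ((586.0104370117188, 24.134767532348633), (11.576416015625, 8.721137046813965), 24.940296173095703)
s 160 185 47 [583.6  22.7 169.7] ((585.1588745117188, 24.749141693115234), (12.50729751586914, 11.005453109741211), 40.608680725097656)
```

View pics/c1.png

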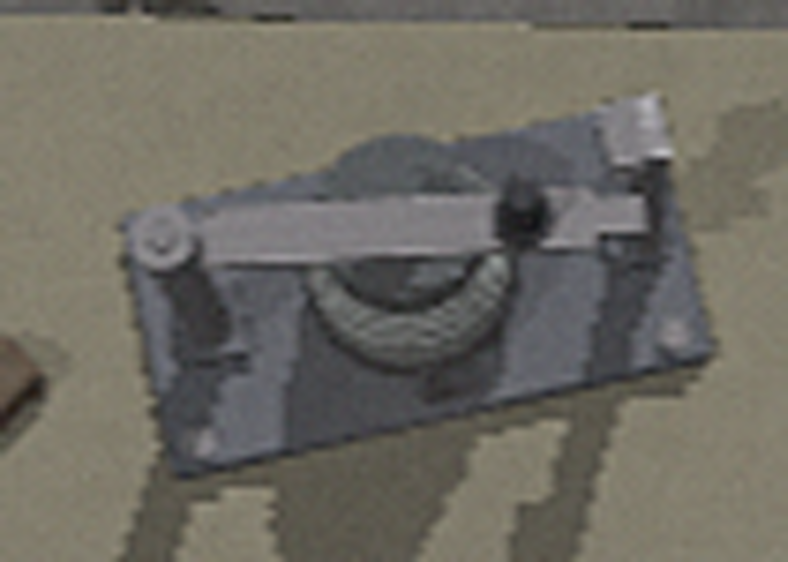

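The crop shows the hasp standing partly open, clear of the keeper lip. In crop pixels the pivot top is at (162,238), the keeper top at about (635,130) and the dark finger post at (522,210).

```bash
cat >> h.py <<'E'
def ray(n,u,v,z):
    a=np.load(f'pics/{n}.npz');T=np.linalg.inv(a['T']);r=T[:3,:3]@np.linalg.inv(a['K'])@[u,v,1];o=T[:3,3];return (o+r*(z-o[2])/r[2])[:2]
E
python3 - <<'E'
from h import *
f=lambda u,v:(u/7.5+245-.43,v/7.5+150-.43)
pv=ray('top0',*f(162,236),146);kp=ray('top0',*f(636,130),146);po=ray('top0',*f(524,205),171)
cs=[ray('top0',*f(*c),z) for c,z in [((125,222),12),((655,100),12),((712,358),12),((180,478),12)]]
print(pv,kp,po,np.linalg.norm(pv-kp),np.linalg.norm(pv-po),cs)
y=(pv-kp)/np.linalg.norm(pv-kp);yaw=np.arctan2(-y[0],y[1]);print('yaw',np.degrees(yaw),'seat',pv-75*y,kp+79*y)
h=po-pv;print('hasp',np.degrees(np.arctan2(h[0],h[1])), 'zero',np.degrees(np.arctan2(-y[0],-y[1])))
E
python3 -m crank '[-1,0,0,0,7.1,-1,0,0,0,7.1,-1,0,0,0,7.1,-1,0,0,0,7.1,-1,0,0,0,7.1]' 60
python3 -m crank '[-1,0,0,0,7.1,-1,0,0,0,7.1,-1,0,0,0,1.5]'
```

```text
[577.14352633 139.27643188] [615.14961366  -9.96060168] [582.83578307  24.45615767] 154.0005027942871 114.96128547392746 [array([616.99368996, 173.27325535]), array([667.25530376, -18.59208587]), array([570.90865545, -40.6347684 ]), array([523.02461689, 148.65988073])]
yaw 14.287758298019236 seat [595.65292401  66.59629569] [595.6530481   66.59580844]
hasp 177.16186453680626 zero 165.71224170198076
time_s: 0.52
eef_pos: [221.0, 476.0, 230.8]
orientation: [[-0.488, 0.873, -0.0], [0.873, 0.488, -0.001], [-0.0, -0.001, -1.0]]
contact_force: [0.5, -0.2, -0.9]
grip_width: 85.1
gripper_force: 0.0
time_s: 0.77
eef_pos: [221.0, 476.0, 230.8]
orientation: [[-0.234, 0.972, -0.0], [0.972, 0.234, -0.001], [-0.001, -0.001, -1.0]]
contact_force: [0.6, 0.5, -0.9]
grip_width: 85.6
gripper_force: 0.0
```

```bash
python3 -m crank '[-1,-34.9,16.5,0,0,-1,-34.9,16.5,0,0,-1,-34.9,16.5,0,0,-1,-34.9,16.5,0,0,-1,-34.9,16.5,0,0]'|head -2
python3 -m crank '[-1,-34.9,16.5,0,0,-1,-34.9,16.5,0,0,-1,-34.9,16.5,0,0,-1,-34.9,16.5,0,0,-1,-34.9,16.5,0,0]'|head -2
python3 -m crank '[-1,-34.9,16.5,0,0,-1,-34.9,16.5,0,0,-1,-34.9,16.5,0,0,-1,-34.9,16.5,0,0,-1,-34.9,16.5,0,0]'|head -2
python3 -m crank '[-1,0,0,0,0,-1,0,0,0,0,-1,0,0,0,0]'
python3 - <<'E'
from h import *
save('w1','wrist');print(get_state()['q'])
p,d,P=pts('w1')
for lo,hi in [(95,112),(112,132),(132,143),(143,150),(150,165),(165,180)]:
    m=(P[...,2]>lo)&(P[...,2]<hi)&(d>0)&(abs(P[...,0]-590)<90)&(abs(P[...,1]-60)<110)
    if m.sum(): q=P[m].astype(np.float32);print(lo,m.sum(),np.median(q,0).round(1),cv2.minAreaRect(q[:,:2].copy()))
E
```

```text
time_s: 1.18
eef_pos: [343.7, 325.0, 230.9]
time_s: 1.6
eef_pos: [465.8, 175.2, 231.0]
time_s: 2.02
eef_pos: [587.8, 25.6, 230.8]
time_s: 2.27
eef_pos: [586.7, 27.7, 230.7]
orientation: [[-0.24, 0.971, -0.001], [0.971, 0.24, 0.0], [0.001, -0.001, -1.0]]
contact_force: [0.3, 0.0, -0.4]
grip_width: 84.9
gripper_force: 0.0
[-1.49954456e-02  2.29273487e-01  1.20656152e+00  3.67374183e-04
  1.70618863e+00 -2.58200141e-01]
95 1420 [606.9  72.9 108.3] ((596.5162353515625, 66.13428497314453), (57.811309814453125, 156.76817321777344), 26.220914840698242)
112 307 [598.5  70.5 131.2] ((595.705078125, 66.6412353515625), (21.874011993408203, 154.01698303222656), 14.087089538574219)
132 3756 [581.9  77.8 140.9] ((583.5311889648438, 64.13160705566406), (42.62751007080078, 168.51068115234375), 15.680075645446777)
143 1515 [582.8 106.  146.3] ((586.080810546875, 65.80839538574219), (39.550716400146484, 174.49024963378906), 14.384199142456055)
150 84 [584.2  33.6 157.8] ((584.286376953125, 32.065460205078125), (12.139101028442383, 4.62559175491333), 15.376579284667969)
165 271 [585.   29.7 174.5] ((585.2374267578125, 28.295372009277344), (12.396563529968262, 12.113619804382324), 79.8390884399414)
```

View pics/w1.png

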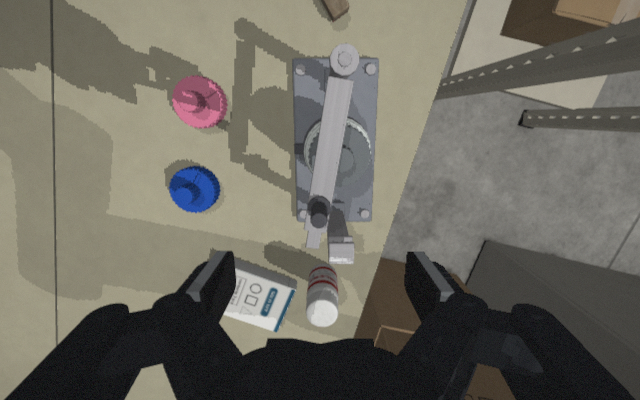

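The wrist view shows the finger post at (319,208), midway between the fingers, with the knob under the bar at (345,158). So I go down over the post and pinch it.

```bash
python3 -m crank '[-1,0,-1.5,26,0,-1,0,0,26,0,-1,0,0,24,0,-1,0,0,0,0]' 60|head -4
python3 -m crank '[1,0,0,0,0,1,0,0,0,0,1,0,0,0,0,1,0,0,0,0,1,0,0,0,0]' 60
python3 -m crank '[1,0,0,0,0,1,0,0,0,0,1,0,0,0,0,1,0,0,0,0,1,0,0,0,0]' 60
```

```text
time_s: 2.65
eef_pos: [582.6, 28.4, 150.0]
orientation: [[-0.242, 0.97, -0.009], [0.97, 0.242, 0.0], [0.002, -0.008, -1.0]]
contact_force: [-1.0, 0.2, -0.9]
time_s: 3.07
eef_pos: [586.1, 27.1, 156.7]
orientation: [[-0.24, 0.971, 0.002], [0.971, 0.24, 0.0], [-0.001, 0.002, -1.0]]
contact_force: [-0.0, 0.3, -0.1]
grip_width: 25.8
gripper_force: 0.0
time_s: 3.48
eef_pos: [586.0, 27.1, 156.2]
orientation: [[-0.24, 0.971, 0.002], [0.971, 0.24, 0.0], [-0.0, 0.002, -1.0]]
contact_force: [-1.2, 0.8, 5.9]
grip_width: 10.7
gripper_force: 58.6
```

```bash
python3 -m crank '[1,2.9,-11.1,0,0,1,3.9,-10.8,0,0,1,5,-10.4,0,0,1,6,-9.8,0,0,1,7,-9.2,0,0]' 60
```

```text
time_s: 3.9
eef_pos: [529.7, 37.0, 156.2]
orientation: [[-0.238, 0.971, 0.002], [0.971, 0.238, -0.003], [-0.004, 0.001, -1.0]]
contact_force: [1.6, -7.1, 5.8]
grip_width: 10.2
gripper_force: 59.2
```

```bash
python3 -m crank '[1,7.8,-8.4,0,0,1,8.6,-7.6,0,0,1,9.3,-6.7,0,0,1,10,-5.7,0,0,1,10.5,-4.7,0,0]' 60
python3 -m crank '[1,10.9,-3.6,0,0,1,11.2,-2.5,0,0,1,11.4,-1.4,0,0,1,11.5,-0.2,0,0,1,8,0.5,0,0]' 60
```

```text
time_s: 4.32
eef_pos: [485.4, 74.2, 156.1]
orientation: [[-0.238, 0.971, -0.002], [0.971, 0.238, -0.004], [-0.003, -0.003, -1.0]]
contact_force: [-7.3, -9.8, 9.4]
grip_width: 10.1
gripper_force: 60.0
time_s: 4.73
eef_pos: [462.8, 125.0, 155.8]
orientation: [[-0.24, 0.971, -0.011], [0.971, 0.24, -0.003], [-0.0, -0.011, -1.0]]
contact_force: [-27.9, -5.3, 18.8]
grip_width: 10.3
gripper_force: 61.4
```

```bash
python3 -m crank '[0.3,0,0,0,0,-1,0,0,0,0,-1,0,0,0,0,-1,0,0,0,0,-1,0,0,0,0]' 60
python3 -m crank '[-1,0,0,-37,0,-1,0,0,-37,0,-1,-32,29,0,0,-1,-32,29,0,0,-1,-32,29,0,0]'|head -2
python3 -m crank '[-1,-31,30,0,0,-1,0,0,0,0,-1,0,0,0,0]'|head -2
python3 - <<'E'
from h import *
save('w2','wrist')
p,d,P=pts('w2')
for lo,hi in [(100,112),(120,134),(134,143),(143,150),(165,180)]:
    m=(P[...,2]>lo)&(P[...,2]<hi)&(d>0)&(abs(P[...,0]-550)<130)&(abs(P[...,1]-60)<110)
    if lo in(100,120): m&=np.hypot(P[...,0]-596,P[...,1]-67)<45
    if m.sum(): q=P[m].astype(np.float32);print(lo,m.sum(),np.median(q,0).round(1),cv2.minAreaRect(q[:,:2].copy()),cv2.minEnclosingCircle(q[:,:2].copy()))
E
```

```text
time_s: 5.15
eef_pos: [467.0, 125.2, 155.1]
orientation: [[-0.24, 0.971, -0.0], [0.971, 0.24, -0.0], [0.0, -0.0, -1.0]]
contact_force: [-0.9, 0.8, -0.3]
grip_width: 70.1
gripper_force: 0.0
time_s: 5.57
eef_pos: [572.2, 54.7, 230.4]
time_s: 5.82
eef_pos: [606.8, 31.9, 226.4]
100 2479 [594.4  73.4 109.5] ((594.2981567382812, 70.586669921875), (57.20318603515625, 58.497127532958984), 23.793258666992188) ((594.1915893554688, 70.42816162109375), 29.499361038208008)
120 574 [594.   71.3 132.4] ((594.3028564453125, 70.88053131103516), (22.41811180114746, 22.41780662536621), 24.343610763549805) ((594.1542358398438, 70.36286926269531), 11.81251049041748)
134 4539 [510.2 129.5 141.8] ((547.9846801757812, 99.5775146484375), (115.33293914794922, 229.5486602783203), 57.75883865356445) ((523.300048828125, 60.44126510620117), 114.8114013671875)
143 2105 [573.7 129.4 146.7] ((525.2666015625, 54.411354064941406), (162.1670684814453, 179.7726593017578), 14.386698722839355) ((525.8974609375, 51.75703430175781), 118.87112426757812)
165 569 [465.5 120.7 175.1] ((463.58331298828125, 120.7540512084961), (12.448200225830078, 13.105255126953125), 57.80500030517578) ((463.3307800292969, 120.71309661865234), 6.877912521362305)
```

View pics/w2.png

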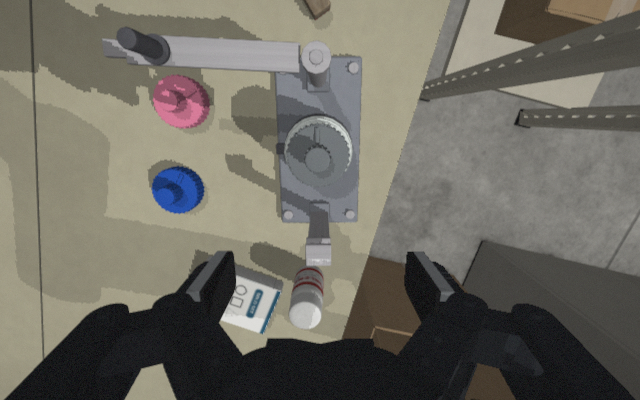

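The hasp now lies at about a right angle, with its post at (142,45). The cap is clear, its knob at (317,158) and its rib pointing up the picture, towards stand +y. Next I move over the knob.

Run:
```python
from h import *
s=get_state();R=s['orientation'];print(s['eef_pos'],s['q'],R.T@(np.array([594.8,69.3,112])-s['eef_pos']))
```

```text
[606.10022636  33.00540084 227.95136095] [-6.56998695e-03  2.88251568e-01  1.14347884e+00  3.12534394e-04
  1.71208592e+00 -2.47729972e-01] [ 37.84518441  -2.06214515 115.98793353]
```

```bash
python3 -m crank '[-1,37.8,-2,0,0,-1,0,0,30,0,-1,0,0,30,0,-1,0,0,0,0,-1,0,0,0,0]' 40
python3 - <<'E'
from h import *
s=get_state();R=s['orientation'];print(s['eef_pos'],R.T@(np.array([594.8,69.3,112])-s['eef_pos']))
E
```

```text
time_s: 6.28
eef_pos: [593.6, 70.4, 169.1]
orientation: [[-0.241, 0.971, -0.002], [0.971, 0.241, 0.0], [0.001, -0.002, -1.0]]
contact_force: [0.8, 0.1, 0.8]
grip_width: 85.2
gripper_force: 0.0
[593.60124518  70.41386492 169.14209525] [-1.40169747  1.01782208 57.13926881]
```

```bash
python3 -m crank '[-1,-0.5,0.5,28,0,-1,0,0,28,0,0,0,0,0,0,1,0,0,0,0,1,0,0,0,0]' 40
python3 -m crank '[1,0,0,0,0,1,0,0,0,0,1,0,0,0,0,1,0,0,0,0,1,0,0,0,0]' 40
```

```text
time_s: 6.7
eef_pos: [596.8, 69.5, 116.8]
orientation: [[-0.24, 0.971, 0.004], [0.971, 0.24, 0.0], [-0.001, 0.004, -1.0]]
contact_force: [-0.6, -0.0, -0.1]
grip_width: 51.4
gripper_force: 0.0
time_s: 7.12
eef_pos: [596.6, 69.5, 115.8]
orientation: [[-0.24, 0.971, 0.004], [0.971, 0.24, 0.0], [-0.001, 0.004, -1.0]]
contact_force: [-0.4, -0.5, 5.8]
grip_width: 19.9
gripper_force: 38.9
```

```bash
python3 - <<'E'
from plant import *
s=get_state();print(s['ft_torque'],s['q'][5])
E
python3 -m crank '[1,0,0,0,-6,1,0,0,0,-6,1,0,0,0,-6,1,0,0,0,0]' 40
python3 - <<'E'
from plant import *
s=get_state();print(s['ft_torque'],s['q'][5])
E
```

```text
[-0.00070463  0.16980127 -0.01051629] -0.18797366787959066
time_s: 7.45
eef_pos: [596.7, 69.5, 115.8]
orientation: [[-0.533, 0.846, 0.004], [0.846, 0.533, 0.0], [-0.002, 0.004, -1.0]]
contact_force: [-0.1, 0.2, 5.1]
grip_width: 20.2
gripper_force: 38.9
[-0.01452747  0.0243272   0.07697446] -0.5077200835881858
```

```bash
python3 -m crank '[1,0,0,0,-6.5,1,0,0,0,-6.5]' 40 | grep force
python3 - <<'E'
from h import *
s=get_state();print(s['ft_torque'],s['q'][5])
p,d=save('w3','wrist');cv2.imwrite('pics/w3c.png',cv2.resize(p[50:370,160:480,::-1],(560,560)))
E
```

```text
contact_force: [0.0, -0.3, 5.1]
gripper_force: 38.9
[ 0.01846708 -0.00042892 -0.10453541] -0.7340174583854995
```

View pics/w3c.png

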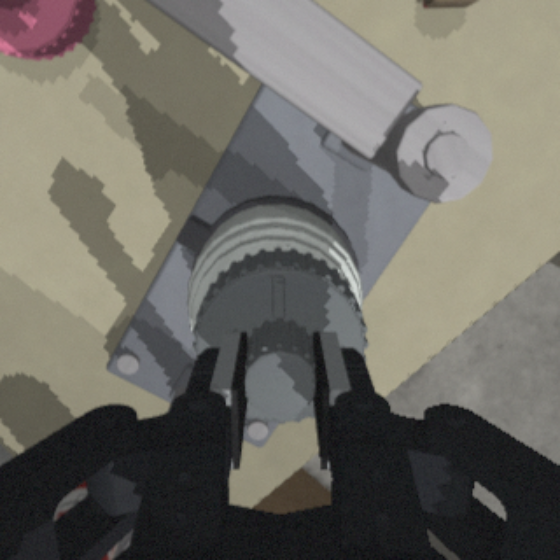

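The rib at (278,297) in the crop still points straight along the tool after 31° of turn. The cap is following, so this is the loosening way.

```bash
python3 -m crank '[1,0,0,0,-6.8,1,0,0,0,-6.8,1,0,0,0,-6.8]' 40 | grep -E "force|eef"
python3 -m crank '[1,0,0,0,-6.8,1,0,0,0,-6.8,1,0,0,0,-5,1,0,0,0,0]' 50
python3 - <<'E'
from h import *
s=get_state();print(s['ft_torque'],s['q'][5])
E
```

```text
eef_pos: [596.7, 69.4, 115.8]
contact_force: [0.2, 0.4, 5.7]
gripper_force: 38.9
time_s: 8.25
eef_pos: [596.6, 69.6, 115.9]
orientation: [[-0.995, 0.102, 0.004], [0.102, 0.995, 0.001], [-0.004, 0.001, -1.0]]
contact_force: [-0.8, 0.6, 5.6]
grip_width: 19.6
gripper_force: 48.8
[0.08301335 0.11408274 0.06083866] -1.4145190497840792
```

```bash
python3 -m crank '[1,0,0,-3,0,1,0,0,-6,0,1,0,0,-8,0]' 60
python3 -m crank '[1,0,0,-20,0,1,0,0,-20,0,1,0,0,-20,0,1,0,0,-15,0,1,0,0,-8,0]' 60|grep -vE orient
python3 -m crank '[1,0,0,0,0,1,0,0,0,0,1,0,0,0,0,1,0,0,0,0]' 60
python3 - <<'E'
from h import *
save('w4','wrist');p,d=save('s4','side')
cv2.imwrite('pics/s4c.png',cv2.resize(p[130:330,220:440,::-1],(770,600)[:1]+(600,)))
p,d,P=pts('s4');m=(np.hypot(P[...,0]-596,P[...,1]-69)<34)&(P[...,2]>150)&(P[...,2]<235)&(d>0);print(np.percentile(P[m][:,2],[0,2,50]))
E
```

```text
time_s: 8.5
eef_pos: [595.1, 69.4, 130.3]
orientation: [[-0.994, 0.107, -0.001], [0.107, 0.994, -0.0], [0.001, -0.0, -1.0]]
contact_force: [-0.5, 0.0, -1.2]
grip_width: 19.4
gripper_force: 58.7
time_s: 8.92
eef_pos: [596.2, 69.4, 216.6]
contact_force: [-0.2, -0.9, -1.3]
grip_width: 19.3
gripper_force: 58.7
time_s: 9.25
eef_pos: [595.0, 69.4, 211.7]
orientation: [[-0.994, 0.106, -0.003], [0.106, 0.994, -0.0], [0.003, -0.0, -1.0]]
contact_force: [1.0, -0.5, -1.5]
grip_width: 19.1
gripper_force: 58.7
[182.18502696 184.56840479 204.31565859]
```

View pics/s4c.png

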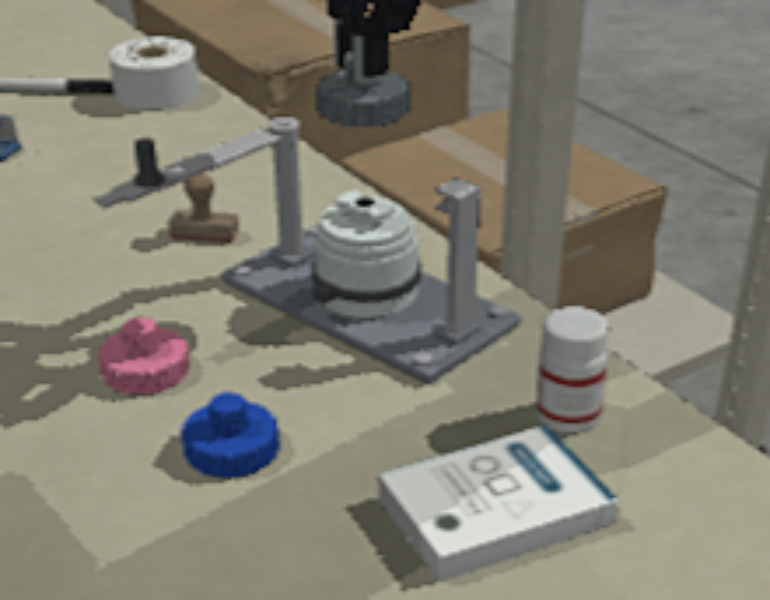

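The picture shows the cap hanging upright at (363,97), the open canister below it, the hasp aside, and the stamp, bottle and carton still standing.

```bash
python3 -m crank '[1,0,0,-1,0,1,0,0,0,0,1,0,0,0,0,1,0,0,0,0,1,0,0,0,0]' 60
python3 -m crank '[1,0,0,0,0,1,0,0,0,0,1,0,0,0,0,1,0,0,0,0,1,0,0,0,0]' 60
python3 -c "
from plant import *
import numpy as np
print(abs(np.array(get_state()['joint_vel'])).max());print(close_job())"
```

```text
time_s: 9.77
eef_pos: [595.5, 69.4, 214.3]
orientation: [[-0.994, 0.106, 0.0], [0.106, 0.994, 0.0], [-0.0, 0.0, -1.0]]
contact_force: [0.1, -0.3, -1.0]
grip_width: 19.3
gripper_force: 58.7
time_s: 10.18
eef_pos: [595.5, 69.4, 214.3]
orientation: [[-0.994, 0.106, 0.0], [0.106, 0.994, 0.0], [-0.0, 0.0, -1.0]]
contact_force: [0.6, 0.0, -1.4]
grip_width: 19.4
gripper_force: 58.7
0.002140973940036925
the job is handed in; nothing more can be done
None
```

The hasp is swung about 93° aside, the cap unscrewed 70° counter-clockwise, and the job handed in at 10.2 s with the cap held still and upright about 98 mm above its seat; bottle, stamp and carton were not touched.

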